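# Clamp a beech block with an indexing lever

### The arm

A 7-joint arm with a two-finger parallel gripper is mounted at the origin on the work surface; the furniture and walls round the work are solid. World frame = base frame: x ahead of the robot, y to its left, z up, the work surface at z = 0. Lengths are in m, angles in rad, forces in N, time in s.
With the tool pointing down it reaches from about 0.35 to 0.9 m from the base axis. Payload 8.1 kg.
Tool frame: the origin (TCP) lies at the very end of the fingers, on their centre line; the grasp point (between the pads) lies 19 mm behind it (arm.tcp_to_grasp is the z of the grasp point in the tool frame, in m); z points along the fingers, y is the line along which they close (so a half turn about z gives the same grasp; the last joint's range is limited). The gripper opens to 92 mm and grips with 3 to 60 N. Pads are 19 mm wide; open, the fingers measure 130 mm over their backs; the gripper's body (75 mm by 190 mm) begins 47 mm behind the grasp point.
Start: joints at [1.194, 0.434, 0.025, 1.573, -0.012, 1.134, -0.075], TCP at [0.169, -0.602, 0.227] pointing down, gripper open.
Joint ranges: [-2.62, 2.62], [-0.44, 2.09], [-1.27, 1.32], [0.08, 2.57], [-1.32, 4.46], [0.12, 2], [-2.74, 2.74]. Speed limits (rad/s): [2.22, 2.22, 3.01, 3.01, 3.14, 3.14, 3.14].

### API

Orientations are given as a rotation vector (axis times angle).
In Python, from cell import readout, vision, sign_off, arm gives the robot as it stands. The module is installed in compiled form; this text tells all that it offers.
- The arm moves only by the shell command python3 -m creep 'ROWS' [FORCE]. ROWS is JSON, a list of rows, each a list of 5 numbers: the shift along the tool's x, y, z in units of 4 cm (1.0 is 4 cm), then the turn about the tool's z in units of 4 degrees (1.0 is 4 degrees), then the opening, from 0 (shut) to 1 (fully open). A call has 1 to 12 rows; each row shifts and turns the commanded pose from where the row before left it, along the tool's axes as they then stand; what a row does not reach is not made up. A row lasts 1/8 s, in which the tool goes at most 62.5 mm and 10.7 degrees, less where a joint would pass 70% of its speed; a pose out of reach is approached as far as the arm can. A call with a number of a shift or a turn outside -1 to 1 is refused whole. A call with a gripper value outside its range is refused whole. The fingers move at their own pace and stop on an object; FORCE is the grip in N (left out, the last holds). Time passes only in rows, so rows that do not move let the fingers close. It gives the time, the measured TCP pose, the force, the opening and the grip force at its end, in the units of the state.
- readout.observe(): the state, without advancing time (a new reading comes with each control period).
- vision.get_image(name): name is "scene" or "top" or "wrist"; returns a dict with "pixels" (400x640x3 uint8, blue, green, red), "z_map" (400x640 float32, m along the optical axis (not along the pixel's ray), 0 where there is no reading), "camera_matrix" (3x3 intrinsics, pixels), "position" and "rotation" of the camera in the world. Camera axes: x right, y up, looking along -z (the intrinsics and any distortion apply to the point x, -y, -z); pixel columns grow to the right and rows downward; lengths in m; the calibration is good to about 2 mm. The wrist camera is an equidistant fisheye: a pixel r from the principal point sees the ray r / f radians off the axis. A picture is of the moment at which its call begins.
- sign_off(): hands the job in; it is judged then, once.
The state is a dict: "clock": time; "joints": joint angles; "dq": joint speeds; "joint_efforts": joint torques, N m; "position": TCP position; "ee_rot": TCP orientation; "force": force on the tool from outside, world axes, zero at the start; "ft_torque": the same for the moment, N m; "width": opening from 0.0 (shut) to 1.0 (fully open); "gripper_force": force on a finger pad.
Only numpy, scipy, OpenCV 4.12 (cv2) and the standard library are available. Lean on these libraries where they do the work, as an engineer would, in place of code of your own. Each camera call takes 0.05 s, during which the arm holds its last target. There are 200 camera calls.

### The job

The beech block lying loose in the bench vise is to be carved into a clay stamp: clamp it tight with the vise's lever, turning it clockwise as seen from above, until the sprung steel pad is pushed right back against its jaw. The lever can swing only a quarter turn between its two stop pins, so whenever it comes to the end lift it off its serrations by the knob, swing it back, let it down into the serrations and turn again. Leave the block square and flat between the jaws and the lever down in its serrations, and do not knock the mug, the roll of tape or the lump of clay away.

Things in the scene. Friction and masses are not known exactly. Their poses are not given: they have to be found in the camera images.
- vise: Grey cast bench vise, fixed to the table. Origin on the vertical spindle axis at table height; z up, -y from spindle to jaws, -x the lever's middle direction. Base plate 100 (x) by 228 mm (y -175 to +53), top at z 12 mm. Housing 84 x 100 mm round the spindle, top z 50 mm. Two upright steel stop pins, 10 mm thick, at x -23, y +40 and -40 mm, tops z 99 mm.
- fence (a point): Centre of the fixed steel fence's face, at y -150 mm of the vise, 30 mm above the table; the face looks to the vise's +y, 80 mm wide, its top 52 mm above the table. Axes as the vise's.
- lever_knob (a point): Middle of the black knob on the lever's end: a plain upright cylinder 26 mm across, 110 mm from the spindle axis. This point is 108 mm above the table with the lever down; the knob goes on 22 mm above it and 24 mm below it, down to the arm (a 16 mm round bar). Its frame turns with the lever: -x outward along the arm, z up.
- lever_swing (a joint): Angle of the lever about the spindle axis (rad), positive clockwise seen from above (tightening). At 0 the arm lies along the vise's -x; the knob is at 110 mm * (-cos, +sin) in the vise's x, y. The pins stop it at -0.75 and +0.75. Lifted clear it swings freely.
- lever_lift (a joint): Height of the lever above its lowest position (m), 0 to 0.014; spring and weight push it down with about 7 N. Near 0 its teeth are in gear and the spindle turns with it both ways (backward loosens), with 4 degrees of play. At 0.0045 it stands on the tooth tops and slips (it may start so); turned on by up to 20 degrees while free to sink, it drops into gear. Above 0.005 it is clear.
- serrations (a point): Middle of the ring of 18 equal flat-topped upright teeth on top of the spindle (every 20 degrees, 6 mm high, 62 mm across the ring), under the lever's hub, 59 mm above the table, on the spindle axis.
- pad (a joint): How far the sprung pad is pushed back into its jaw carriage (m): 0 free, 0.006 flat against the carriage, its stop. Its spring takes 12 N at first, 30 N at the stop.
- pad_face (a point): Centre of the front of the sprung pad, a steel plate 60 mm wide and 28 mm high, 30 mm above the table; axes as the vise's. The jaw carriage with the pad goes 9 mm towards the fence per rad the spindle turns clockwise, and stays where left. Turning takes some 4 N at the knob running free, 6 N while the pad is pushed back, sharply more at its stop; 1.7 to 2.3 rad in gear are needed in all.
- block: Planed beech block 46 x 80 x 22 mm, loose, lying flat on the vise's base plate between sprung pad and fence, its 80 mm side along the vise's x. Origin: centre of its underside; its own y along the 80 mm, its own x along the 46 mm that are clamped.
- mug: Bystander: green and white mug 86 x 117 x 99 mm with a handle, standing left of the vise. Origin: centre of its underside.
- tape: Bystander: roll of masking tape, 102 mm across, 24 mm high, lying flat right of the vise. Origin: centre of its underside.
- clay: Bystander: lump of brown clay 57 x 64 x 41 mm, right of the vise. Origin: centre of its underside.
There are look-alikes about, which are no part of the job. Of the things like the block, leave any that is orange or red; of the rest the larger one is meant.

How it is judged:
By the outcome, as a careful person would: the job done as asked, in the order asked, and still so for the second after the job is handed in, with the robot touching nothing.
It also fails if it takes over 58 s, if anything falls off the work surface, if the arm or the gripper's body presses on something with over 40 N, if the wrist force passes 120 N, or if a joint passes its speed limit or range.

## Working session

There is one attempt and no reset: what is moved stays moved. The work goes in short steps, Python scripts to look and compute and a shell command to move; the robot and the scene stay as the last step left them, time stands still between calls to the robot, and variables do not carry over. Pictures are saved under pics/ and viewed, at most 10 in all, crops included, and the job is handed in when it is done.

```bash
mkdir -p pics; cat > h.py <<'E'
import numpy as np,cv2
from cell import readout,vision,arm
def grab(n,save=None):
    d=vision.get_image(n)
    if save: cv2.imwrite('pics/'+save,d['pixels'])
    np.savez('/tmp/%s.npz'%n,**{k:np.asarray(v) for k,v in d.items()})
    return d
def cloud(d):  # pinhole
    K=d['camera_matrix'];z=d['z_map'];v,u=np.mgrid[:z.shape[0],:z.shape[1]]
    x=(u-K[0,2])/K[0,0]*z;y=(v-K[1,2])/K[1,1]*z
    p=np.stack([x,-y,-z],-1)
    return p@np.asarray(d['rotation']).T+d['position']
E
python3 - <<'E'
from h import *
s=readout.observe();print({k:np.round(v,3) for k,v in s.items()})
for n in('scene','top','wrist'):
    d=grab(n,n+'0.png');print(n,d['position'],np.round(d['rotation'],3).tolist(),d['camera_matrix'].tolist())
E
```

```text
{'clock': np.float64(0.0), 'joints': array([ 1.194,  0.435,  0.025,  1.574, -0.012,  1.134, -0.075]), 'dq': array([-0.002,  0.001, -0.001,  0.   , -0.001, -0.001, -0.001]), 'joint_efforts': array([-2.0000e-03, -6.6786e+01,  9.8400e-01, -3.1447e+01, -6.1000e-02,
        4.3000e-02,  0.0000e+00]), 'position': array([ 0.169, -0.601,  0.226]), 'ee_rot': array([-3.111e+00, -4.280e-01,  1.000e-03]), 'force': array([0.341, 0.25 , 0.451]), 'ft_torque': array([ 0.026,  0.003, -0.004]), 'gripper_force': np.float64(0.0), 'width': np.float64(1.002)}
scene [0.05562501 0.79502505 0.72442404] [0.361, -1.222, -2.361] [[364.822498275767, 0.0, 321.87896935993047], [0.0, 364.822498275767, 197.83372567745207], [0.0, 0.0, 1.0]]
top [0.37249566 0.01565214 1.19653179] [0.104, -0.113, -1.572] [[393.73811437676136, 0.0, 325.65831806218716], [0.0, 393.73811437676136, 200.1316917366489], [0.0, 0.0, 1.0]]
wrist [ 0.24049306 -0.58081574  0.38404614] [-0.236, 0.181, -1.289] [[309.70691628693146, 0.0, 317.0100959519151], [0.0, 309.70691628693146, 198.6110478124881], [0.0, 0.0, 1.0]]
```

View pics/top0.png

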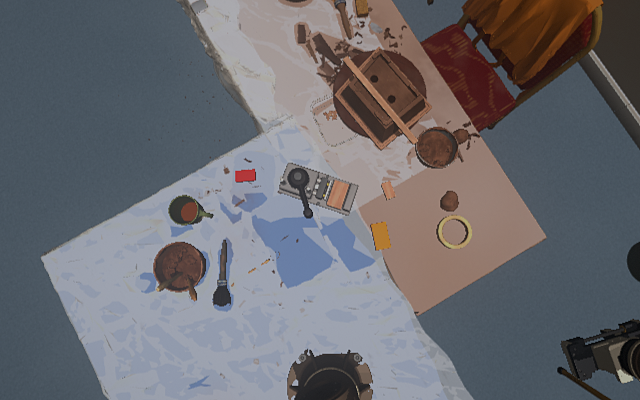

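View pics/scene0.png

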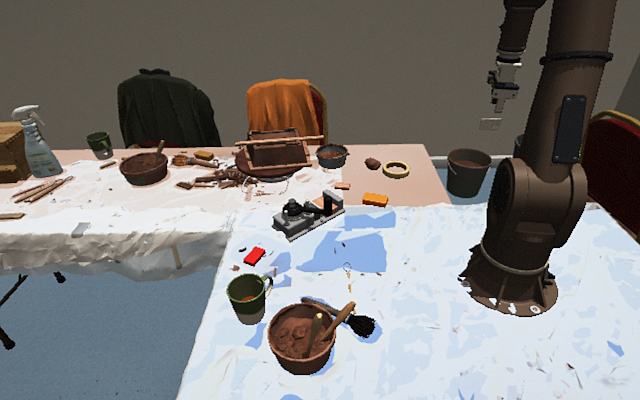

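The top view shows the vise with its spindle near (298,178), the knob near (307,213), and the block and jaws near (340,193). The mug is at (187,210), the tape at (454,232) and the clay at (450,201). The scene view agrees. Next I'll convert these pixels to positions.

```bash
cat >> h.py <<'E'
from scipy.spatial.transform import Rotation as R
def cloud(d):
    K=d['camera_matrix'];z=d['z_map'];v,u=np.mgrid[:z.shape[0],:z.shape[1]]
    x=(u-K[0,2])/K[0,0]*z;y=(v-K[1,2])/K[1,1]*z
    return np.stack([x,-y,-z],-1)@R.from_rotvec(d['rotation']).as_matrix().T+d['position']
E
python3 - <<'E'
from h import *
d=np.load('/tmp/top.npz');P=cloud(d);im=d['pixels']
for n,(u,v) in dict(spin=(298,176),knob=(307,213),arm=(303,195),block=(340,193),mug=(185,210),clay=(450,201),tapeE=(441,222),base=(283,190)).items(): print(n,P[v,u].round(4))
cv2.imwrite('pics/c1.png',cv2.resize(im[150:230,265:370],None,fx=7,fy=7,interpolation=cv2.INTER_CUBIC))
# heights map in vise region
Z=P[...,2]
def reg(m,name):
    v,u=np.nonzero(m);p=P[m];print(name,len(p),p.mean(0).round(4),np.ptp(p,axis=0).round(3),u.mean().round(1),v.mean().round(1))
w=np.zeros(Z.shape,bool);w[150:230,265:370]=1
reg(w&(Z>.118),'knobtop(130)')
hs=np.histogram(Z[w],bins=np.arange(-.01,.15,.005));print(list(zip((hs[1][:-1]*1e3).round(),hs[0])))
E
```

```text
spin [0.5929 0.0871 0.1048]
knob [0.4847 0.0602 0.1347]
arm [0.5418 0.0739 0.0841]
block [ 0.555  -0.034   0.0349]
mug [0.5062 0.4281 0.0283]
clay [ 0.5286 -0.3592  0.0434]
tapeE [ 0.468  -0.3354  0.0244]
base [0.5651 0.1366 0.0319]
knobtop(130) 92 [0.4606 0.0496 0.3751] [0.127 0.056 1.071] 311.3 208.2
[(np.float64(-10.0), np.int64(12)), (np.float64(-5.0), np.int64(984)), (np.float64(0.0), np.int64(3821)), (np.float64(5.0), np.int64(1136)), (np.float64(10.0), np.int64(392)), (np.float64(15.0), np.int64(42)), (np.float64(20.0), np.int64(7)), (np.float64(25.0), np.int64(50)), (np.float64(30.0), np.int64(336)), (np.float64(35.0), np.int64(127)), (np.float64(40.0), np.int64(125)), (np.float64(45.0), np.int64(480)), (np.float64(50.0), np.int64(266)), (np.float64(55.0), np.int64(9)), (np.float64(60.0), np.int64(4)), (np.float64(65.0), np.int64(7)), (np.float64(70.0), np.int64(15)), (np.float64(75.0), np.int64(79)), (np.float64(80.0), np.int64(179)), (np.float64(85.0), np.int64(150)), (np.float64(90.0), np.int64(12)), (np.float64(95.0), np.int64(16)), (np.float64(100.0), np.int64(42)), (np.float64(105.0), np.int64(14)), (np.float64(110.0), np.int64(3)), (np.float64(115.0), np.int64(0)), (np.float64(120.0), np.int64(0)), (np.float64(125.0), np.int64(17)), (np.float64(130.0), np.int64(46)), (np.float64(135.0), np.int64(8)), (np.float64(140.0), np.int64(0))]
```

View pics/c1.png

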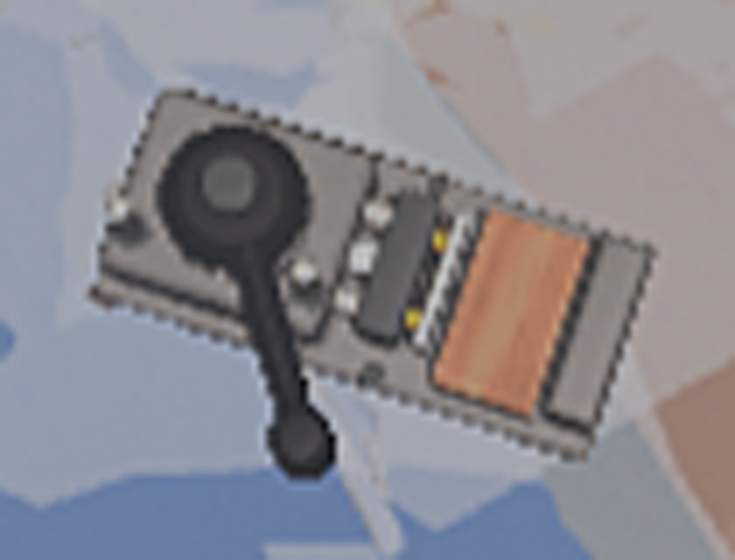

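The crop shows the hub at about (232,185) and the knob at (302,440). The block lies roughly parallel to the fence at (515,310), with the pad on its left at (450,280). So the lever is near -0.55. I'll refine this from the top and scene views.

```bash
python3 - <<'E'
from h import *
def fitc(p):
    A=np.c_[2*p[:,:2],np.ones(len(p))];s=np.linalg.lstsq(A,(p[:,:2]**2).sum(1),rcond=None)[0];return s[:2]
for n in('top','scene'):
    d=np.load('/tmp/%s.npz'%n);P=cloud(d);X,Y,Z=P[...,0],P[...,1],P[...,2]
    b,g,r=[d['pixels'][...,i].astype(int) for i in range(3)]
    def reg(m,name):
        p=P[m];
        if len(p)<4: print(n,name,len(p));return
        c,s,a=cv2.minAreaRect((p[:,:2]*1000).astype(np.float32))
        print(n,name,len(p),'mean',p.mean(0).round(4),'medz',np.median(p[:,2]).round(4),'rect',np.round(c,1),np.round(s,1),round(a,1))
    near=lambda x,y,q:np.hypot(X-x,Y-y)<q
    reg(near(.485,.06,.025)&(Z>.122)&(Z<.15),'knobtop')
    reg(near(.593,.087,.035)&(Z>.065)&(Z<.115),'hub')
    reg(near(.593,.087,.02)&(Z>.094)&(Z<.115),'hubtop')
    reg(near(.555,-.034,.07)&(Z>.024)&(Z<.042)&(r>b+40),'block')
    reg(near(.545,-.07,.06)&(Z>.046)&(Z<.058)&(Y<-.04),'fence')
    reg(near(.59,.0,.3)&(Z>.04)&(Z<.056)&near(.59,.08,.085)&(Y>.035),'housing')
    reg(near(.506,.43,.09)&(Z>.08)&(Z<.11),'mugrim')
    reg(near(.53,-.36,.05)&(Z>.012),'clay')
    reg(near(.45,-.36,.08)&(Z>.015)&(Z<.03),'tape')
E
```

```text
top knobtop 71 mean [0.4867 0.0597 0.1321] medz 0.1322 rect [486.9  59.5] [24.4 23.3] 64.1
top hub 363 mean [0.5898 0.0885 0.0856] medz 0.0841 rect [592.1  89.1] [59.5 60.1] 51.8
top hubtop 52 mean [0.5923 0.0892 0.1037] medz 0.1038 rect [592.   88.7] [20.2 20.4] 88.7
top block 404 mean [ 0.5518 -0.0253  0.0332] medz 0.0333 rect [554.4 -17.5] [63.1 78.2] 71.2
top fence 195 mean [ 0.5397 -0.062   0.0509] medz 0.0509 rect [540. -62.] [21.4 79.4] 71.0
top housing 492 mean [0.5913 0.0888 0.0484] medz 0.0484 rect [590.1  81.9] [115.8  83.6] 70.7
top mugrim 295 mean [0.4984 0.4061 0.0915] medz 0.0931 rect [494.9 405.4] [97.9 82.4] 42.5
top clay 329 mean [ 0.5254 -0.3611  0.0306] medz 0.032 rect [ 522.  -364.8] [80.9 53.2] 13.3
top tape 507 mean [ 0.448  -0.3727  0.0233] medz 0.0236 rect [ 458.  -374.4] [101.1 134.5] 89.7
scene knobtop 63 mean [0.4835 0.0643 0.1309] medz 0.1319 rect [485.6  62.1] [23.6 24.1] 67.4
scene hub 255 mean [0.5839 0.0973 0.086 ] medz 0.0852 rect [586.2  94.2] [63.3 49.2] 28.7
scene hubtop 47 mean [0.5902 0.0916 0.103 ] medz 0.1043 rect [591.9  90.3] [20.4 24.2] 10.4
scene block 103 mean [ 0.5547 -0.0279  0.0337] medz 0.0338 rect [547.4 -30.1] [50.2 79.7] 74.0
scene fence 104 mean [ 0.5371 -0.0595  0.0514] medz 0.0516 rect [538.9 -61.9] [21.8 81. ] 71.2
scene housing 360 mean [0.5809 0.1098 0.0488] medz 0.0493 rect [588.6  83.5] [115.1  86.7] 70.6
scene mugrim 572 mean [0.498  0.4067 0.0914] medz 0.0917 rect [500.1 405.4] [85.6 95. ] 25.3
scene clay 151 mean [ 0.523  -0.3521  0.028 ] medz 0.0296 rect [ 520.8 -356.6] [79.9 44.9] 0.7
scene tape 265 mean [ 0.447  -0.3671  0.0227] medz 0.0236 rect [ 454.  -376.6] [102.6 135. ] 82.0
```

The knob top reads about 0.133 m and similar readings run about 1 mm low, so the lever is probably standing on the tooth tops. The spindle is at (0.592, 0.089), the vise's y axis is at 71° and the swing is about -0.60. The radial yaw already matches the tool's. Next I'll travel above the knob.

```bash
python3 -m creep '[[0.4,-0.45,0,0,1],[0.86,-0.98,0,0,1],[0.86,-0.98,0,0,1],[0.86,-0.98,0,0,1],[0.86,-0.98,0,0,1],[0.86,-0.98,0,0,1],[0.86,-0.98,0,0,1],[0.86,-0.98,0,0,1],[0.86,-0.98,0,0,1],[0.86,-0.98,0,0,1],[0.86,-0.98,0,0,1],[0.86,-0.98,0,0,1]]' 30
cat >> h.py <<'E'
S=np.array([.592,.0892]);
def st(t=None):
    s=readout.observe();M=R.from_rotvec(s['ee_rot']).as_matrix();p=s['position']
    yaw=np.degrees(np.arctan2(M[1,0],M[0,0]))
    print('t',round(float(s['clock']),2),'p',p.round(4),'yaw',yaw.round(1),'tilt',M[2,2].round(4),'j7',s['joints'][6].round(2),'F',s['force'].round(1),'w',round(float(s['width']*92),1),'gf',round(float(s['gripper_force']),1))
    r=p[:2]-S;sw=np.radians(161)-(np.arctan2(r[1],r[0])%(2*np.pi));print('r',np.hypot(*r).round(4),'swing',sw.round(3))
    if t is not None: print('units',(M.T@(np.array(t)-p)/.04).round(3))
E
python3 -c "
from h import *
st([.4862,.061,.226])"
```

```text
clock: 1.65
position: [0.4277, -0.0611, 0.2268]
ee_rot: [3.112, 0.428, 0.0]
force: [0.5, 0.2, -0.0]
width: 1.0
gripper_force: 0.0
t 1.65 p [ 0.4277 -0.0611  0.2268] yaw 15.7 tilt -1.0 j7 -1.35 F [ 0.5  0.2 -0. ] w 92.0 gf 0.0
r 0.2227 swing -1.073
units [ 2.234 -2.545  0.02 ]
```

```bash
python3 -m creep '[[0.74,-0.84,0,0,1],[0.74,-0.84,0,0,1],[0.74,-0.85,0,0,1],[0,0,0,-1,0.7],[0,0,0,-1,0.7],[0,0,0,-1,0.7],[0,0,0,-1,0.7],[0,0,0,-1,0.7],[0,0,0,-1,0.7],[0,0,0,-1,0.7],[0,0,0,-1,0.7],[0,0,0,-1,0.7]]' >/dev/null
python3 -m creep '[[0,0,0,-1,0.7],[0,0,0,-1,0.7],[0,0,0,-1,0.7],[0,0,0,-1,0.7],[0,0,0,-1,0.7],[0,0,0,-1,0.7],[0,0,0,-1,0.7],[0,0,0,-1,0.7],[0,0,0,-1,0.7],[0,0,0,-1,0.7],[0,0,0,-1,0.7],[0,0,0,-1,0.7]]' >/dev/null
python3 -m creep '[[0,0,0,-1,0.7],[0,0,0,-1,0.7],[0,0,0,-1,0.7],[0,0,0,-1,0.7],[0,0,0,-1,0.7],[0,0,0,-1,0.7],[0,0,0,-1,0.7],[0,0,0,-1,0.7],[0,0,0,-1,0.7],[0,0,0,-1,0.7],[0,0,0,-1,0.7],[0,0,0,-1,0.7]]' >/dev/null
python3 -m creep '[[0,0,0,-1,0.7],[0,0,0,-1,0.7],[0,0,0,-1,0.7],[0,0,0,-1,0.7],[0,0,0,-1,0.7],[0,0,0,-1,0.7],[0,0,0,-1,0.7],[0,0,0,-1,0.7],[0,0,0,-1,0.7],[0,0,0,-1,0.7],[0,0,0,-1,0.7],[0,0,0,0,0.7]]' >/dev/null
python3 - <<'E'
from h import *
st([.4862,.061,.098])
d=grab('wrist','w1.png')
# expected pixel of the knob top
K=d['camera_matrix'];Rm=R.from_rotvec(d['rotation']).as_matrix()
for P in([.4862,.061,.1335],[.4862,.061,.13]):
    q=Rm.T@(np.array(P)-d['position']);q=q*[1,-1,-1];th=np.arctan2(np.hypot(q[0],q[1]),q[2]);a=np.arctan2(q[1],q[0]);print(K[0,2]+K[0,0]*th*np.cos(a),K[1,2]+K[1,1]*th*np.sin(a))
E
```

```text
t 7.65 p [0.4853 0.0586 0.2265] yaw -168.4 tilt -1.0 j7 1.12 F [-0.3  0.1 -0.6] w 64.2 gf 0.0
r 0.111 swing -0.611
units [-0.036  0.054  3.212]
318.7850132261354 201.99838331233644
318.76000740527934 200.82996884222408
```

View pics/w1.png

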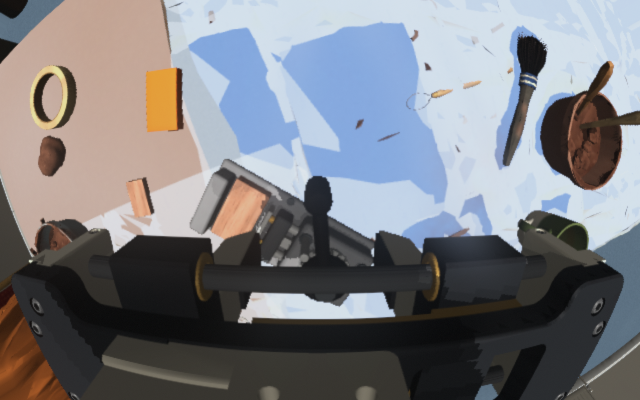

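The wrist view shows the knob at about (318,190), between the fingers seen at (240,270) and (400,270). I'll measure it from the depth map.

```bash
python3 - <<'E'
from h import *
d=np.load('/tmp/wrist.npz');K=d['camera_matrix'];z=d['z_map'];v,u=np.mgrid[:400,:640]
a=(u-K[0,2])/K[0,0];b=(v-K[1,2])/K[1,1];th=np.hypot(a,b)+1e-9;t=np.tan(th)/th
P=np.stack([a*t*z,-b*t*z,-z],-1)@R.from_rotvec(d['rotation']).as_matrix().T+d['position']
w=(u>295)&(u<342)&(v>165)&(v<225)&(z>0)&(P[...,2]>.1)&(P[...,2]<.15)
p=P[w];print(len(p),p[:,2].max());tp=p[p[:,2]>np.percentile(p[:,2],50)]
for lo,hi in((.12,.15),(.126,.15),(.1,.126)):
    q=p[(p[:,2]>lo)&(p[:,2]<hi)]
    if len(q)>4:print(lo,len(q),q.mean(0).round(4),np.median(q[:,2]).round(4),cv2.minAreaRect((q[:,:2]*1000).astype(np.float32)))
for uv in((240,193),(228,215)):print(P[uv[1],uv[0]].round(4))
E
```

```text
837 0.1365967625674196
0.12 705 [0.4851 0.0598 0.1328] 0.1339 ((486.7618103027344, 60.49372100830078), (24.635570526123047, 24.250699996948242), 13.317556381225586)
0.126 669 [0.4856 0.0599 0.1333] 0.134 ((486.7516174316406, 60.52695083618164), (24.594919204711914, 24.1817569732666), 11.878815650939941)
0.1 168 [0.4771 0.058  0.1139] 0.1142 ((479.1904602050781, 58.4811897277832), (9.954073905944824, 24.81552505493164), 10.556350708007812)
[ 0.5233 -0.027   0.0337]
[ 0.5541 -0.0384  0.034 ]
```

The knob top is at 0.134 m, so the lever stands on the tooth tops. I'll descend and cage the knob loosely so that it can sink.

```bash
python3 -m creep '[[-0.04,0.03,0.8,0,0.7],[0,0,0.9,0,0.7],[0,0,0.9,0,0.7],[0,0,0.65,0,0.7],[0,0,0,0,0.32],[0,0,0,0,0.32],[0,0,0,0,0.32],[0,0,0,0,0.32]]' 30
cat >> h.py <<'E'
def knob():
    d=grab('wrist');K=d['camera_matrix'];z=d['z_map'];v,u=np.mgrid[:400,:640]
    a=(u-K[0,2])/K[0,0];b=(v-K[1,2])/K[1,1];th=np.hypot(a,b)+1e-9;t=np.tan(th)/th
    P=np.stack([a*t*z,-b*t*z,-z],-1)@R.from_rotvec(d['rotation']).as_matrix().T+d['position']
    c=readout.observe()['position'];q=P[(np.hypot(P[...,0]-c[0],P[...,1]-c[1])<.016)&(P[...,2]>.1)&(P[...,2]<.155)&(z>0)]
    print('knob n',len(q), 'z70,z90',np.percentile(q[:,2],[50,70,90]).round(4) if len(q) else '')
    return d,P
E
python3 -c "
from h import *
st();knob()"
```

```text
clock: 8.7
position: [0.4872, 0.0603, 0.0975]
ee_rot: [-0.319, 3.124, -0.0]
force: [0.0, 0.5, -0.3]
width: 0.334
gripper_force: 0.0
t 8.7 p [0.4872 0.0603 0.0975] yaw -168.3 tilt -1.0 j7 0.95 F [ 0.   0.5 -0.3] w 30.7 gf 0.0
r 0.1087 swing -0.601
knob n 1884 z70,z90 [0.1239 0.1305 0.1339]
```

```bash
python3 -m creep '[[0.006,0.192,0,1,0.32],[0.006,0.192,0,1,0.32],[0.006,0.192,0,1,0.32],[0.006,0.192,0,1,0.32],[0.006,0.192,0,1,0.32],[0.006,0.192,0,1,0.32],[0,0,0,0,0.32]]'
python3 -c "
from h import *
st();knob()"
```

```text
clock: 9.62
position: [0.4839, 0.1058, 0.0969]
ee_rot: [0.336, 3.123, -0.001]
force: [-1.0, -2.7, 1.0]
width: 0.324
gripper_force: 0.9
t 9.62 p [0.4839 0.1058 0.0969] yaw 167.7 tilt -1.0 j7 0.51 F [-1.  -2.7  1. ] w 29.8 gf 0.9
r 0.1094 swing -0.179
knob n 1788 z70,z90 [0.1226 0.1272 0.1299]
```

The lever has dropped into gear: the knob top is down 4 mm and the force matches free running. I'll carry on tightening.

```bash
python3 -m creep '[[0.006,0.192,0,1,0.32],[0.006,0.192,0,1,0.32],[0.006,0.192,0,1,0.32],[0.006,0.192,0,1,0.32],[0.006,0.192,0,1,0.32],[0.006,0.192,0,1,0.32],[0.006,0.192,0,1,0.32],[0.006,0.192,0,1,0.32],[0.006,0.192,0,1,0.32],[0.006,0.192,0,1,0.32],[0.006,0.192,0,1,0.32],[0.006,0.192,0,1,0.32]]'
python3 -c "
from h import *
st();knob()"
```

```text
clock: 11.18
position: [0.5315, 0.1807, 0.0966]
ee_rot: [-1.579, -2.715, 0.003]
force: [-2.4, -3.3, 3.6]
width: 0.318
gripper_force: 2.0
t 11.18 p [0.5315 0.1807 0.0966] yaw 119.6 tilt -1.0 j7 -0.29 F [-2.4 -3.3  3.6] w 29.3 gf 2.0
r 0.1097 swing 0.655
knob n 1791 z70,z90 [0.1221 0.127  0.1298]
```

```bash
python3 -m creep '[[0.006,0.192,0,1,0.32],[0,0,0,0,0.2],[0,0,0,0,0.2],[0,0,0,0,0.2],[0,0,-0.14,0,0.2],[0,0,-0.14,0,0.2],[0,0,0,0,0.2]]' 40
python3 -c "
from h import *
st();knob()"
```

```text
clock: 12.1
position: [0.5389, 0.1855, 0.1084]
ee_rot: [1.672, 2.659, 0.001]
force: [-1.2, -1.8, -7.1]
width: 0.271
gripper_force: 40.0
t 12.1 p [0.5389 0.1855 0.1084] yaw 115.7 tilt -1.0 j7 -0.34 F [-1.2 -1.8 -7.1] w 25.0 gf 40.0
r 0.1099 swing 0.735
knob n 2228 z70,z90 [0.132  0.1385 0.1419]
```

The lever is lifted 12 mm at about -7 N, so it's clear of the teeth. Now I'll swing it back.

```bash
python3 -m creep '[[-0.019,-0.192,0,-1,0.2],[-0.019,-0.192,0,-1,0.2],[-0.019,-0.192,0,-1,0.2],[-0.019,-0.192,0,-1,0.2],[-0.019,-0.192,0,-1,0.2],[-0.019,-0.192,0,-1,0.2],[-0.019,-0.192,0,-1,0.2],[-0.019,-0.192,0,-1,0.2],[-0.019,-0.192,0,-1,0.2],[-0.019,-0.192,0,-1,0.2],[-0.019,-0.192,0,-1,0.2],[-0.019,-0.192,0,-1,0.2]]' >/dev/null
python3 -c "
from h import *
st();knob()"
```

```text
t 13.65 p [0.4851 0.113  0.1081] yaw 163.8 tilt -1.0 j7 0.46 F [ 0.3 -1.3 -7.6] w 25.1 gf 40.0
r 0.1095 swing -0.112
knob n 2283 z70,z90 [0.1316 0.1381 0.1415]
```

```bash
python3 -m creep '[[-0.019,-0.192,0,-1,0.2],[-0.019,-0.192,0,-1,0.2],[-0.019,-0.192,0,-1,0.2],[-0.019,-0.192,0,-1,0.2],[-0.019,-0.192,0,-1,0.2],[-0.019,-0.192,0,-1,0.2],[-0.019,-0.192,0,-1,0.2],[-0.019,-0.192,0,-1,0.2],[0,0,0.14,0,0.2],[0,0,0.14,0,0.2],[0,0,0,0,0.32],[0,0,0,0,0.32]]' >/dev/null
python3 -c "
from h import *
st();knob()"
```

```text
t 15.2 p [0.4892 0.0532 0.0971] yaw -164.3 tilt -1.0 j7 1.03 F [ 0.4 -1.2 -0.4] w 29.4 gf 0.7
r 0.1089 swing -0.669
knob n 1825 z70,z90 [0.1225 0.1272 0.1299]
```

It's back in gear at -0.67. Now the second stroke.

```bash
python3 -m creep '[[0.006,0.192,0,1,0.32],[0.006,0.192,0,1,0.32],[0.006,0.192,0,1,0.32],[0.006,0.192,0,1,0.32],[0.006,0.192,0,1,0.32],[0.006,0.192,0,1,0.32]]'
python3 -c "
from h import *
st();knob()"
python3 -m creep '[[0.006,0.192,0,1,0.32],[0.006,0.192,0,1,0.32],[0.006,0.192,0,1,0.32]]'
python3 -c "
from h import *
st();knob()
d=grab('top','top2.png')
cv2.imwrite('pics/c2.png',cv2.resize(d['pixels'][150:230,265:370],None,fx=7,fy=7,interpolation=cv2.INTER_CUBIC))"
```

```text
clock: 16.0
position: [0.4834, 0.0972, 0.0971]
ee_rot: [0.233, 3.131, -0.002]
force: [3.1, -5.5, 0.1]
width: 0.321
gripper_force: 2.8
t 16.0 p [0.4834 0.0972 0.0971] yaw 171.5 tilt -1.0 j7 0.59 F [ 3.1 -5.5  0.1] w 29.6 gf 2.8
r 0.1089 swing -0.258
knob n 1816 z70,z90 [0.1224 0.1272 0.13  ]
clock: 16.42
position: [0.4873, 0.1196, 0.097]
ee_rot: [0.558, 3.091, -0.002]
force: [0.5, -7.3, 2.0]
width: 0.317
gripper_force: 3.0
t 16.43 p [0.4873 0.1196 0.097 ] yaw 159.5 tilt -1.0 j7 0.37 F [ 0.5 -7.3  2. ] w 29.2 gf 3.0
r 0.1091 swing -0.049
knob n 1810 z70,z90 [0.1223 0.1272 0.13  ]
```

View pics/c2.png

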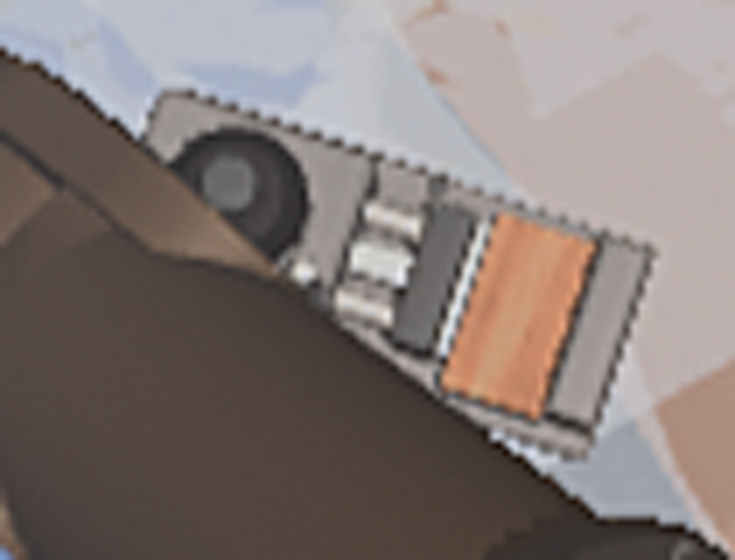

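The crop shows the block pressed square against the fence, with the pad's springs nearly hidden at (470,270). The force is about 7 N, so the pad is being pushed back. I'll continue in smaller steps.

```bash
for i in 1 2 3; do python3 -m creep '[[0.006,0.192,0,1,0.32],[0.006,0.192,0,1,0.32]]' | grep -E 'pos|force'; done
python3 -c "
from h import *
st();knob()"
```

```text
position: [0.4917, 0.1322, 0.0965]
force: [-2.4, -13.9, 7.5]
gripper_force: 7.0
position: [0.4969, 0.1421, 0.096]
force: [-12.2, -24.6, 20.2]
gripper_force: 13.6
position: [0.5031, 0.1512, 0.0955]
force: [-23.0, -33.7, 27.7]
gripper_force: 20.3
t 17.27 p [0.5031 0.1512 0.0955] yaw 135.5 tilt -0.9998 j7 -0.03 F [-23.  -33.7  27.7] w 29.9 gf 20.3
r 0.1084 swing 0.277
knob n 1818 z70,z90 [0.1227 0.1273 0.13  ]
```

The resistance has risen sharply to about 41 N tangential, so the pad should be at its stop. I'll check from above, then release by opening the fingers.

```bash
python3 -m creep '[[0,0,0,0,0.7],[0,0,0,0,0.7],[0,0,0,0,0.7],[0,0,-0.5,0,0.7],[0,0,-1,0,0.7],[0,0,-1,0,0.7],[0,0,-0.6,0,0.7],[0,0,0,0,0.7]]'
python3 - <<'E'
from h import *
st();knob()
d=grab('top','top3.png')
cv2.imwrite('pics/c3.png',cv2.resize(d['pixels'][150:230,265:370],None,fx=7,fy=7,interpolation=cv2.INTER_CUBIC))
grab('wrist','w3.png')
E
```

```text
clock: 18.32
position: [0.5096, 0.1621, 0.2227]
ee_rot: [1.18, 2.908, 0.006]
force: [1.2, -0.5, -0.7]
width: 0.7
gripper_force: 0.0
t 18.32 p [0.5096 0.1621 0.2227] yaw 135.8 tilt -1.0 j7 0.09 F [ 1.2 -0.5 -0.7] w 64.4 gf 0.0
r 0.11 swing 0.392
knob n 0 z70,z90
```

View pics/c3.png

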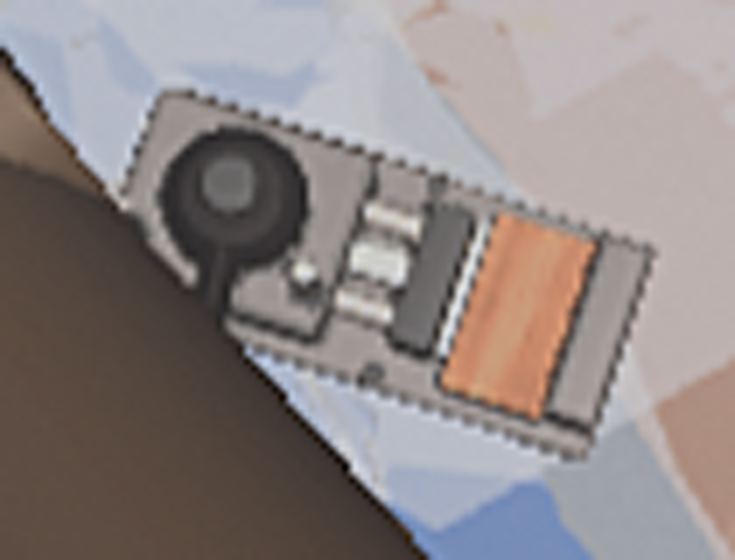

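View pics/w3.png

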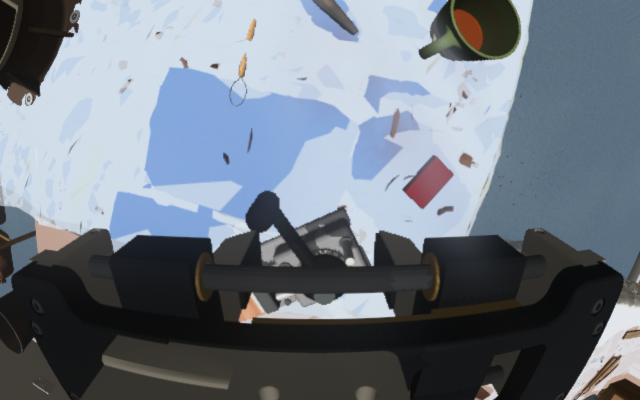

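The crop shows the block square against the fence and the pad close against the dark carriage at (450,280). The wrist view shows the knob at (263,212). I'll measure the knob and the pad gap.

```bash
python3 - <<'E'
from h import *
d=np.load('/tmp/wrist.npz');K=d['camera_matrix'];z=d['z_map'];v,u=np.mgrid[:400,:640]
a=(u-K[0,2])/K[0,0];b=(v-K[1,2])/K[1,1];th=np.hypot(a,b)+1e-9;t=np.tan(th)/th
P=np.stack([a*t*z,-b*t*z,-z],-1)@R.from_rotvec(d['rotation']).as_matrix().T+d['position']
w=(u>235)&(u<290)&(v>180)&(v<240)&(P[...,2]>.122)&(P[...,2]<.15)
q=P[w];c=np.array(cv2.minAreaRect((q[:,:2]*1000).astype(np.float32))[0])/1000;print(c,np.median(q[:,2]))
r=c-S;print(np.hypot(*r),np.radians(161)-np.arctan2(r[1],r[0])%(2*np.pi))
# profile along vise -y of top view colours before/after, and depth
yv=np.array([np.cos(np.radians(71)),np.sin(np.radians(71))]);xv=np.array([yv[1],-yv[0]])
for f in('top0','top2','top3'):
    im=cv2.imread('pics/%s.png'%f);
    dd=np.load('/tmp/top.npz');K=dd['camera_matrix'];Rm=R.from_rotvec(dd['rotation']).as_matrix()
    for xo in(.01,):
        out=[]
        for s in np.arange(-.05,-.112,-.002):
            px=[]
            for xx in np.arange(-.002,.022,.002):
                w3=np.r_[S+yv*s+xv*xx,.042];q=Rm.T@(w3-dd['position']);px.append([K[0,2]+K[0,0]*q[0]/-q[2],K[1,2]-K[1,1]*q[1]/-q[2]])
            px=np.array(px,np.float32)
            g=cv2.remap(im,px[None,:,0],px[None,:,1],cv2.INTER_LINEAR)[0].mean(0);out.append('%d:%d/%d'%(round(s*1000),g.mean(),g[2]-g[0]))
        print(f,' '.join(out))
E
```

```text
[0.48506586 0.11387796] 0.12942054445541545
0.10974476148422779 -0.10480616055933556
top0 -50:105/2 -52:138/4 -54:151/5 -56:151/4 -58:145/3 -60:116/2 -62:89/0 -64:86/0 -66:89/0 -68:91/0 -70:92/1 -72:93/1 -74:95/1 -76:98/0 -78:93/0 -80:77/2 -82:79/17 -84:83/32 -86:85/28 -88:136/17 -90:179/2 -92:158/0 -94:116/2 -96:91/0 -98:76/2 -100:101/37 -102:131/71 -104:136/78 -106:131/78 -108:125/75 -110:125/76
top2 -50:115/4 -52:156/6 -54:170/8 -56:175/8 -58:176/8 -60:173/7 -62:171/8 -64:172/8 -66:175/7 -68:174/6 -70:173/5 -72:169/5 -74:159/5 -76:112/5 -78:92/4 -80:97/4 -82:101/3 -84:103/3 -86:104/3 -88:105/4 -90:107/4 -92:108/3 -94:94/3 -96:90/5 -98:160/6 -100:202/-1 -102:165/1 -104:135/42 -106:146/83 -108:152/94 -110:148/93
top3 -50:116/5 -52:155/6 -54:169/8 -56:175/8 -58:176/8 -60:174/8 -62:171/8 -64:171/8 -66:175/7 -68:174/6 -70:174/5 -72:168/5 -74:148/7 -76:107/5 -78:93/4 -80:98/3 -82:102/3 -84:103/3 -86:105/3 -88:106/3 -90:108/3 -92:108/3 -94:90/5 -96:86/8 -98:159/6 -100:202/-1 -102:165/1 -104:135/41 -106:146/82 -108:152/93 -110:148/92
```

The knob has swung back to -0.105. The sudden release flung it back, so the pad may be a few tenths of a millimetre short of its stop. I'll re-engage, tighten again and unload slowly.

```bash
python3 -m creep '[[-0.019,-0.192,0,-1,0.7],[-0.019,-0.192,0,-1,0.7],[-0.019,-0.192,0,-1,0.7],[-0.019,-0.192,0,-1,0.7],[-0.019,-0.192,0,-1,0.7],[-0.019,-0.192,0,-1,0.7],[-0.019,-0.192,0,-1,0.7],[0,0,0,0,0.7]]' >/dev/null
python3 -c "
from h import *
st([.4850,.1139,.0965])"
```

```text
t 19.48 p [0.4841 0.1123 0.2197] yaw 163.6 tilt -1.0 j7 0.62 F [0.2 1.3 0.2] w 64.2 gf 0.0
r 0.1104 swing -0.121
units [-0.016  0.048  3.08 ]
```

```bash
python3 -m creep '[[-0.02,0.05,0.8,0,0.7],[0,0,0.9,0,0.7],[0,0,0.9,0,0.7],[0,0,0.45,0,0.7],[0,0,0,0,0.32],[0,0,0,0,0.32],[0,0,0,0,0.32]]' >/dev/null
python3 -c "
from h import *
st();knob()"
for i in 1 2 3 ; do python3 -m creep '[[0.003,0.096,0,0.5,0.32],[0.003,0.096,0,0.5,0.32]]' | grep -E 'pos|force'; done
python3 -c "
from h import *
st();knob()"
```

```text
t 20.35 p [0.4867 0.1149 0.0998] yaw 163.7 tilt -1.0 j7 0.47 F [-0.4  0.3  0.1] w 38.8 gf 0.0
r 0.1084 swing -0.092
knob n 1743 z70,z90 [0.1245 0.128  0.1299]
position: [0.4879, 0.1204, 0.0989]
force: [-1.6, -6.0, 4.9]
gripper_force: 3.2
position: [0.4902, 0.1273, 0.0989]
force: [-3.0, -8.2, 6.5]
gripper_force: 4.5
position: [0.4926, 0.1326, 0.0987]
force: [-6.5, -14.8, 11.8]
gripper_force: 7.7
t 21.15 p [0.4926 0.1326 0.0987] yaw 151.4 tilt -1.0 j7 0.25 F [ -6.5 -14.8  11.8] w 29.7 gf 7.7
r 0.1085 swing 0.08
knob n 1878 z70,z90 [0.124  0.1279 0.1302]
```

```bash
cat >> h.py <<'E'
def knobc():
    d,P=knob();Z=P[...,2];c=readout.observe()['position']
    q=P[(Z>.122)&(Z<.145)&(np.hypot(P[...,0]-c[0],P[...,1]-c[1])<.06)]
    b=d['pixels'];return d,P
def prof(im):
    dd=np.load('/tmp/top.npz');K=dd['camera_matrix'];Rm=R.from_rotvec(dd['rotation']).as_matrix()
    yv=np.array([np.cos(np.radians(71)),np.sin(np.radians(71))]);xv=np.array([yv[1],-yv[0]])
    S_=np.arange(-.05,-.115,-.0005);G=[]
    for s in S_:
        w3=np.array([np.r_[S+yv*s+xv*x,.042] for x in np.arange(-.002,.022,.001)]);q=(w3-dd['position'])@Rm
        px=np.stack([K[0,2]-K[0,0]*q[:,0]/q[:,2],K[1,2]+K[1,1]*q[:,1]/q[:,2]],-1).astype(np.float32)
        G.append(cv2.remap(im,px[None,:,0],px[None,:,1],cv2.INTER_CUBIC)[0].mean())
    return S_*1000,np.array(G)
def cross(s,g,lo,hi,lev,up):
    for i in range(len(s)-1):
        if hi>=s[i]>=lo and ((g[i]-lev)*(g[i+1]-lev)<=0) and ((g[i+1]>g[i])==up): return round(s[i]+(s[i+1]-s[i])*(lev-g[i])/(g[i+1]-g[i]),2)
E
python3 - <<'E'
from h import *
st();d=grab('top','top4.png');grab('wrist','w4.png')
for f in('top0','top2','top3','top4'):
    s,g=prof(cv2.imread('pics/%s.png'%f))
    print(f,'carriage rear',cross(s,g,-80,-54,125,False),'pad front-edge',cross(s,g,-103,-84,140,True),'pad end',[round(x) for x in g[(s<-97)&(s>-106)]][::2])
w=cv2.imread('pics/w4.png')[130:330,180:460];cv2.imwrite('pics/w4c.png',cv2.resize(w,None,fx=2.5,fy=2.5))
E
```

```text
t 21.2 p [0.4927 0.1329 0.0987] yaw 151.3 tilt -1.0 j7 0.25 F [ -6.  -12.1   9.8] w 29.5 gf 6.9
r 0.1085 swing 0.083
top0 carriage rear -59.63 pad front-edge -88.04 pad end [74, 69, 79, 100, 121, 136, 141, 140, 137]
top2 carriage rear -75.44 pad front-edge -97.52 pad end [114, 164, 207, 220, 201, 166, 137, 128, 135]
top3 carriage rear -75.07 pad front-edge -97.54 pad end [112, 164, 208, 221, 201, 166, 137, 128, 135]
top4 carriage rear -76.34 pad front-edge -98.11 pad end [95, 134, 182, 211, 207, 180, 151, 137, 139]
```

View pics/w4c.png

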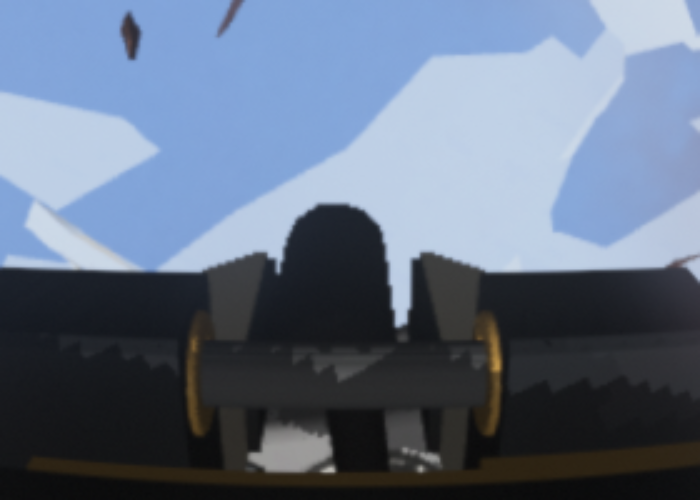

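The knob rides against the left finger at about (335,270) in the crop, and the pad compression measures about 6 mm. I'll tighten slightly more, then unload gently.

```bash
python3 -m creep '[[0.003,0.096,0,0.5,0.32],[0.003,0.096,0,0.5,0.32]]' | grep -E 'pos|force'
for i in 1 2 3 4 5; do python3 -m creep '[[-0.005,-0.048,0,-0.25,0.32],[-0.005,-0.048,0,-0.25,0.32]]' | grep -E 'pos|force'; done
python3 - <<'E'
from h import *
st();d=grab('top','top5.png')
s,g=prof(d['pixels']);print('carriage rear',cross(s,g,-80,-54,125,False),'pad front-edge',cross(s,g,-103,-84,140,True))
E
```

```text
position: [0.495, 0.1375, 0.0984]
force: [-9.7, -18.8, 17.3]
gripper_force: 10.9
position: [0.494, 0.1358, 0.0986]
force: [-5.5, -11.9, 7.9]
gripper_force: 6.4
position: [0.4927, 0.1332, 0.0987]
force: [-5.0, -8.0, 8.0]
gripper_force: 4.9
position: [0.4915, 0.1305, 0.0988]
force: [-3.9, -5.7, 5.9]
gripper_force: 3.5
position: [0.4904, 0.1278, 0.0988]
force: [-3.4, -3.9, 2.3]
gripper_force: 2.1
position: [0.4898, 0.1253, 0.0987]
force: [-0.8, -1.0, 0.8]
gripper_force: 0.8
t 22.8 p [0.4898 0.1253 0.0987] yaw 157.7 tilt -1.0 j7 0.36 F [-0.8 -1.   0.8] w 29.3 gf 0.8
r 0.1084 swing 0.008
carriage rear -76.01 pad front-edge -97.64
```

The pad is retained at its stop: the carriage is 0.9 mm further forward than after the earlier release. Now I'll open gently, retreat and check.

```bash
python3 -m creep '[[0,0,0,0,0.45],[0,0,0,0,0.7],[0,0,0,0,0.7],[0,0,-0.4,0,0.7],[0,0,-1,0,0.7],[0,0,-1,0,0.7],[0.5,0,-0.8,0,0.7],[1,0,0,0,0.7],[1,0,0,0,0.7],[1,0,0,0,0.7],[0,0,0,0,0.7],[0,0,0,0,0.7]]'
python3 - <<'E'
from h import *
st();d=grab('top','top6.png')
s,g=prof(d['pixels']);print('carriage rear',cross(s,g,-80,-54,125,False),'pad front-edge',cross(s,g,-103,-84,140,True))
grab('wrist','w6.png');d=np.load('/tmp/wrist.npz');K=d['camera_matrix'];z=d['z_map'];v,u=np.mgrid[:400,:640]
a=(u-K[0,2])/K[0,0];b=(v-K[1,2])/K[1,1];th=np.hypot(a,b)+1e-9;t=np.tan(th)/th
P=np.stack([a*t*z,-b*t*z,-z],-1)@R.from_rotvec(d['rotation']).as_matrix().T+d['position']
e=grab('scene','s6.png');C=cloud(e)
for n,P in(('wrist',P),('scene',C),('top',cloud(np.load('/tmp/top.npz')))):
    q=P[(np.hypot(P[...,0]-.488,P[...,1]-.122)<.04)&(P[...,2]>.122)&(P[...,2]<.15)]
    if len(q)>5:
        c=np.array(cv2.minAreaRect((q[:,:2]*1000).astype(np.float32))[0])/1000;r=c-S;print(n,len(q),c,np.median(q[:,2]),'swing',np.radians(161)-np.arctan2(r[1],r[0])%(2*np.pi))
cv2.imwrite('pics/s6c.png',cv2.resize(e['pixels'][150:330,200:460],None,fx=3,fy=3,interpolation=cv2.INTER_CUBIC))
E
```

```text
clock: 24.35
position: [0.3612, 0.1784, 0.2275]
ee_rot: [0.608, 3.081, 0.0]
force: [0.4, 0.3, 0.4]
width: 0.704
gripper_force: 0.0
t 24.35 p [0.3612 0.1784 0.2275] yaw 157.7 tilt -1.0 j7 0.41 F [0.4 0.3 0.4] w 64.8 gf 0.0
r 0.2475 swing 0.037
carriage rear -75.72 pad front-edge -97.73
wrist 77 [0.47876251 0.12682777] 0.12546598962370786 swing -0.010800587577710186
scene 53 [0.48499405 0.12692035] 0.12858456886860326 swing 0.007293940662676857
top 67 [0.48734064 0.12203024] 0.12865868738892283 swing -0.027647062512096365
```

View pics/s6c.png

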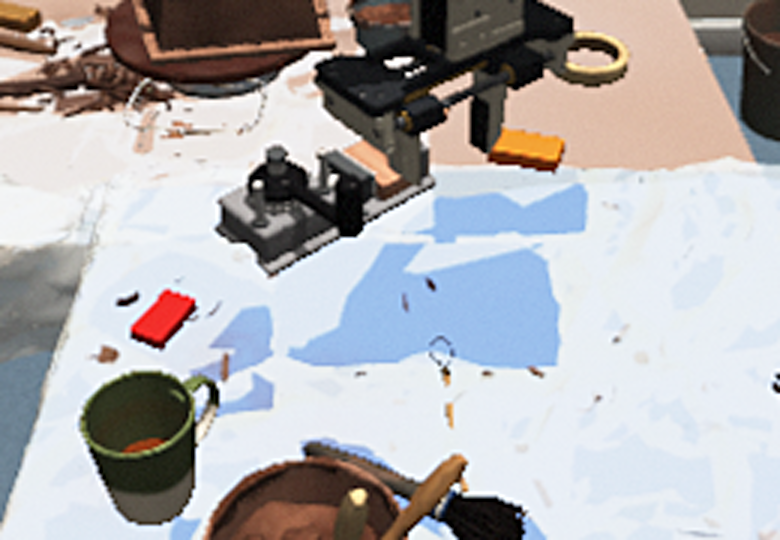

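The lever is down at about 0 and the block looks square. The mug, tape and clay are in place. I'll check for drift and measure the pad gap more finely.

```bash
python3 -m creep '[[1,0.5,0,0,0.7],[1,0.5,0,0,0.7],[0,0,0,0,0.7],[0,0,0,0,0.7]]' >/dev/null
python3 - <<'E'
from h import *
d=grab('top','top7.png')
for f in('top0','top3','top6','top7'):
    s,g=prof(cv2.imread('pics/%s.png'%f))
    print(f,cross(s,g,-80,-54,125,False),cross(s,g,-103,-84,140,True),'gap band',[(round(a),round(b)) for a,b in zip(s,g)][50:110:3])
# whole strip rectified, for eye
dd=np.load('/tmp/top.npz');K=dd['camera_matrix'];Rm=R.from_rotvec(dd['rotation']).as_matrix();yv=np.array([np.cos(np.radians(71)),np.sin(np.radians(71))]);xv=np.array([yv[1],-yv[0]])
rows=[]
for f in('top0','top3','top7'):
    im=cv2.imread('pics/%s.png'%f);ss,xx=np.meshgrid(np.arange(-.05,-.18,-.0002),np.arange(-.05,.05,.0005))
    w=np.stack([S[0]+yv[0]*ss+xv[0]*xx,S[1]+yv[1]*ss+xv[1]*xx,0*ss+.042],-1);q=(w-dd['position'])@Rm
    rows.append(cv2.remap(im,(K[0,2]-K[0,0]*q[...,0]/q[...,2]).astype(np.float32),(K[1,2]+K[1,1]*q[...,1]/q[...,2]).astype(np.float32),cv2.INTER_CUBIC)[:195])
cv2.imwrite('pics/strip.png',np.vstack(rows))
E
```

```text
top0 -59.63 -88.04 gap band [(-75, 98), (-77, 100), (-78, 94), (-80, 79), (-81, 74), (-83, 84), (-84, 82), (-86, 75), (-87, 102), (-89, 157), (-90, 193), (-92, 178), (-93, 137), (-95, 107), (-96, 87), (-98, 70), (-99, 79), (-101, 111), (-102, 136), (-104, 141)]
top3 -75.07 -97.54 gap band [(-75, 127), (-77, 95), (-78, 88), (-80, 97), (-81, 101), (-83, 103), (-84, 104), (-86, 104), (-87, 106), (-89, 107), (-90, 110), (-92, 113), (-93, 103), (-95, 75), (-96, 76), (-98, 138), (-99, 208), (-101, 214), (-102, 166), (-104, 130)]
top6 -75.72 -97.73 gap band [(-75, 143), (-77, 106), (-78, 87), (-80, 90), (-81, 95), (-83, 98), (-84, 99), (-86, 100), (-87, 101), (-89, 102), (-90, 104), (-92, 106), (-93, 101), (-95, 84), (-96, 84), (-98, 130), (-99, 190), (-101, 200), (-102, 159), (-104, 125)]
top7 -75.68 -97.76 gap band [(-75, 141), (-77, 105), (-78, 86), (-80, 89), (-81, 94), (-83, 97), (-84, 99), (-86, 99), (-87, 100), (-89, 101), (-90, 103), (-92, 105), (-93, 100), (-95, 83), (-96, 83), (-98, 129), (-99, 188), (-101, 198), (-102, 158), (-104, 124)]
```

View pics/strip.png

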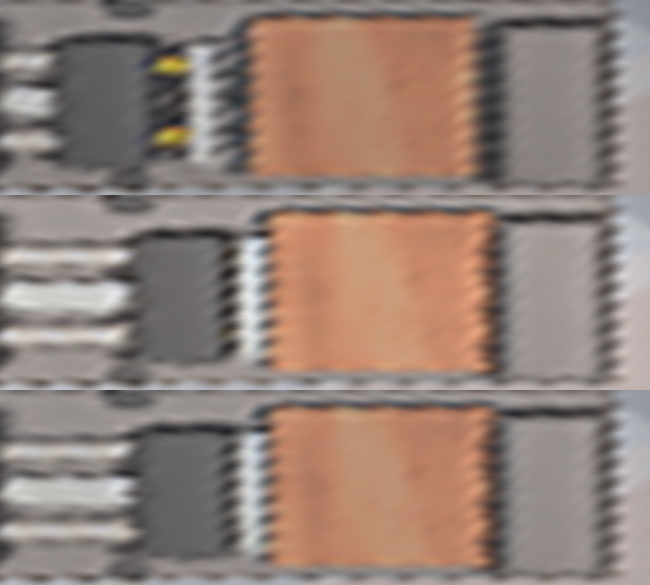

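There has been no drift. In the rectified strip the springs, yellow in the top row at (175,65), are hidden in the bottom row, and the pad closed by about 6 mm. As a direct test I'll re-engage: if the pad is at its stop, the force must climb at once past the play.

```bash
python3 -c "
from h import *
st([.4875,.1222,.226])"
```

```text
t 25.05 p [0.3025 0.2451 0.2266] yaw 157.6 tilt -1.0 j7 0.19 F [-0.5 -0.2  0.6] w 64.3 gf 0.0
r 0.3288 swing 0.162
units [-5.447 -1.079  0.013]
```

```bash
python3 -m creep '[[-0.9,-0.18,0,0,0.7],[-0.9,-0.18,0,0,0.7],[-0.9,-0.18,0,0,0.7],[-0.9,-0.18,0,0,0.7],[-0.9,-0.18,0,0,0.7],[-0.93,-0.18,0,0,0.7],[0,0,0.6,0,0.7],[0,0,1,0,0.7],[0,0,1,0,0.7],[0,0,0.6,0,0.7],[0,0,0,0,0.32],[0,0,0,0,0.32]]' >/dev/null
python3 -m creep '[[0,0,0,0,0.32],[0,0,0,0,0.32]]' | grep -E 'pos|force'
for i in 1 2 3 4 5 6; do python3 -m creep '[[0.003,0.096,0,0.5,0.32]]' | grep -E 'pos|force'|tr '\n' ' ';echo; done
python3 -c "
from h import *
st();knob()"
```

```text
position: [0.4867, 0.1233, 0.0995]
force: [-0.6, -0.4, 0.7]
gripper_force: 0.0
position: [0.4876, 0.1261, 0.099] force: [-1.2, -6.0, 3.3] gripper_force: 3.1 
position: [0.4886, 0.1286, 0.0987] force: [-3.8, -8.4, 5.6] gripper_force: 4.7 
position: [0.4897, 0.1312, 0.0986] force: [-5.3, -11.5, 9.7] gripper_force: 6.2 
position: [0.4909, 0.1338, 0.0984] force: [-6.5, -13.6, 12.4] gripper_force: 7.8 
position: [0.4922, 0.1363, 0.0984] force: [-9.4, -16.4, 15.0] gripper_force: 9.5 
position: [0.4935, 0.1388, 0.0982] force: [-11.0, -18.5, 18.2] gripper_force: 11.1 
t 27.55 p [0.4935 0.1388 0.0982] yaw 145.4 tilt -0.9999 j7 0.15 F [-11.  -18.5  18.2] w 28.9 gf 11.1
r 0.1102 swing 0.135
knob n 1744 z70,z90 [0.1222 0.1271 0.1299]
```

The force rises linearly straight away (6, 9, 13, 15, 19, 21 N), so the pad is hard on its stop. I'll unload slowly and leave.

```bash
for i in 1 2 3; do python3 -m creep '[[-0.005,-0.048,0,-0.25,0.32],[-0.005,-0.048,0,-0.25,0.32],[-0.005,-0.048,0,-0.25,0.32],[-0.005,-0.048,0,-0.25,0.32]]' | grep -E 'pos|force'|tr '\n' ' ';echo; done
```

```text
position: [0.4911, 0.1344, 0.0984] force: [-4.6, -9.1, 7.1] gripper_force: 5.1 
position: [0.4887, 0.129, 0.0986] force: [-2.7, -3.2, 3.5] gripper_force: 2.3 
position: [0.4877, 0.1233, 0.0989] force: [-0.1, 0.5, -0.0] gripper_force: 0.0
```

```bash
python3 -m creep '[[0,0,0,0,0.45],[0,0,0,0,0.7],[0,0,0,0,0.7],[0,0,-0.4,0,0.7],[0,0,-1,0,0.7],[0,0,-1,0,0.7],[0.5,0.2,-0.8,0,0.7],[1,0.5,0,0,0.7],[1,0.5,0,0,0.7],[1,0.5,0,0,0.7],[1,0.5,0,0,0.7],[0,0,0,0,0.7]]' | head -3
python3 - <<'E'
from h import *
d=grab('top','top8.png');s,g=prof(d['pixels']);print(cross(s,g,-80,-54,125,False),cross(s,g,-103,-84,140,True))
P=cloud(d);q=P[(np.hypot(P[...,0]-.488,P[...,1]-.122)<.04)&(P[...,2]>.122)&(P[...,2]<.15)];c=q.mean(0);r=c[:2]-S;print(c,np.median(q[:,2]),np.radians(161)-np.arctan2(r[1],r[0])%(2*np.pi))
b,gg,rr=[d['pixels'][...,i].astype(int) for i in range(3)]
m=(np.hypot(P[...,0]-.552,P[...,1]+.025)<.06)&(P[...,2]>.027)&(P[...,2]<.042)&(rr>b+50);p=P[m];print('block z',np.percentile(p[:,2],[5,50,95]).round(4),cv2.minAreaRect((p[:,:2]*1000).astype(np.float32)))
for n,cc in(('mug',(.498,.406,.08,.11)),('clay',(.525,-.361,.012,.05)),('tape',(.448,-.373,.015,.03))):
    q=P[(np.hypot(P[...,0]-cc[0],P[...,1]-cc[1])<.08)&(P[...,2]>cc[2])&(P[...,2]<cc[3])];print(n,len(q),q.mean(0).round(4))
E
```

```text
clock: 30.6
position: [0.3515, 0.2756, 0.2282]
ee_rot: [0.598, 3.083, 0.003]
-75.81 -97.67
[0.48798477 0.12225504 0.12796285] 0.12812032978890597 -0.023915251508791258
block z [0.0296 0.0333 0.0374] ((550.6283569335938, -29.50347137451172), (44.14176940917969, 78.80779266357422), 72.10774230957031)
mug 291 [0.4986 0.4059 0.0917]
clay 471 [ 0.5096 -0.3633  0.0285]
tape 510 [ 0.4488 -0.3725  0.0234]
```

The lever is down, the block is flat and square, and the mug and tape read as before. The clay mean differs only because I used a wider mask this time. I'll hand it in.

```bash
python3 -c "
from cell import sign_off;print(sign_off())"
```

```text
the job is handed in; nothing more can be done
None
```

I clamped the block square and flat between the jaws with the pad against its stop, left the lever down in its serrations, did not touch the mug, tape or clay, and handed the job in at about 31 s.

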